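Weigh wax and open the scent bottle

TASK

Weigh out wax for a scented candle: put tealights into the pan of the spring scale until its pointer stands between the upper and the lower bars of the brass marker. Then open the scent bottle: press its safety cap down, twist it anticlockwise until it is free, lift it off, and finish while still holding the cap, upright and clear of the bottle, straight above its mouth. Leave the other things on the desk where they are.

Things in the scene. Friction and masses are not known exactly. Their poses are not given: they have to be found in the camera images.
- scale: white spring scale fixed to the desk, housing 96 x 116 mm and 60 mm tall, face plate 56 mm wide, 60 mm tall, 78 mm in front of its middle; origin at the centre of the housing's underside, z up, x away from its front. A steel pan hangs over it; its pointer moves in front of the plate, past a brass marker at a different height each time: two pairs of level bars, one above the other
- pan_floor (a point): centre of the upper face of the steel pan's floor (pan 100 mm along the scale's x, 130 mm along its y, rim 3 mm above the floor); it sinks with the load and is 98 mm above the desk when empty
- pan (a joint): how far the pan has sunk below its empty height, m (0 to 0.033, bottom stop). Each tealight sinks it by 10 mm; it settles within a second
- pointer (a point): tip of the pointer, a short level bar that moves up and down with the pan, in front of the face plate
- mark (a point): middle of the brass marker, midway between its upper and lower bars (bars 17 mm apart, 3 mm thick). It starts 12 to 23 mm below the pointer of the empty pan. The pointer stands between the bars when it is within 6.5 mm of this height: one or two tealights, depending on where the marker is set
- tealight_1: tealight in a foil cup, 39 mm across, 19 mm tall, 15 g, loose on the desk; origin at the centre of its underside
- tealight_2: tealight in a foil cup, 39 mm across, 19 mm tall, 15 g, loose on the desk; origin at the centre of its underside
- tealight_3: tealight in a foil cup, 39 mm across, 19 mm tall, 15 g, loose on the desk; origin at the centre of its underside
- bottle: amber bottle 60 mm across fixed in a 96 mm square wooden holder that is fixed to the desk; it cannot turn. Origin at the centre of the holder's underside; z up. Shoulder 105 mm, top of the neck 145 mm above the desk
- mouth (a point): centre of the top of the bottle's neck, on its axis, 145 mm above the desk
- cap: round white ribbed push-and-turn safety cap, 48 mm across, 36 mm tall, 40 g, loose but locked on the bottle; origin at the centre of its underside, z up. Locked, its underside is 24 mm below the mouth, its top 12 mm above it, and its x axis lies along the bottle's x axis.
- cap_top (a point): centre of the cap's top face, 36 mm above its origin. A spring pushes the cap up with 5 N, rising to 11 N fully down (8 mm). It turns only while down at least 4 mm (6 mm is good): kept down, it turns anticlockwise seen from above by 70 degrees (62 to 78 will do, stop at 78), then lifts straight off. Unpressed it is locked; clockwise it does not come off
- matchbox: card matchbox, 44 x 72 x 17 mm; a bystander, origin at the centre of its underside
- spool: thread spool, 28 mm across, 36 mm tall; a bystander, origin at the centre of its underside
- eraser: eraser, 18 x 42 x 12 mm; a bystander, origin at the centre of its underside
- washi_roll: roll of paper tape lying flat, 43 mm across, 15 mm tall; a bystander, origin at the centre of its underside
- binder_clip: binder clip, 21 x 32 x 27 mm; a bystander, origin at the centre of its underside
- wood_star: wooden star lying flat, 46 x 49 x 8 mm; a bystander, origin at the centre of its underside
- glue_stick: glue stick standing, 22 mm across, 86 mm tall; a bystander, origin at the centre of its underside

How it is judged:
On the way, in this order (a step that is already met when the one before it is completed fails the run):
1. the pointer stands between the marker's bars, with the pan carrying tealights that nobody holds (z of pointer in the frame of mark between -0.0065 and 0.0065 m and contact force between each of the arm, the fingers and scale below 0.05 N and velocity of joint pan between -0.01 and 0.01 m/s and contact force between the fingers and tealight_1 below 0.05 N and contact force between the fingers and tealight_2 below 0.05 N and contact force between the fingers and tealight_3 below 0.05 N and (contact force between scale and tealight_1 above 0.05 N or contact force between scale and tealight_2 above 0.05 N or contact force between scale and tealight_3 above 0.05 N)), for 0.3 s.
2. the cap is pressed down on the neck, not yet turned (z of cap in the frame of bottle below 0.1175 m and angle between the x axis of cap and the x axis of bottle, either way round below 0.3 rad and contact force between the fingers and cap above 1 N), for 0.05 s.
3. the cap is twisted free while still on the neck (angle between the x axis of cap and the x axis of bottle, either way round above 0.95 rad and z of cap in the frame of bottle below 0.126 m and horizontal distance between cap and mouth below 0.006 m), for 0.05 s.
At the end, for the whole second after the job is handed in: The pan, loaded by tealights, has its pointer within 6.5 mm of the height of the middle of the marker; the cap is held still in the fingers, upright within 0.3 rad, its underside 20 to 170 mm above the bottle's mouth, within 30 mm of its axis, clear of the bottle (z of pointer in the frame of mark between -0.0065 and 0.0065 m and contact force between each of the arm, the fingers and scale below 0.05 N and z of cap in the frame of mouth between 0.02 and 0.17 m and horizontal distance between cap and mouth below 0.03 m and angle between cap's own z axis and vertical below 0.3 rad and contact force between the fingers and cap above 1 N and contact force between cap and bottle below 0.05 N and linear speed of cap below 0.03 m/s and (contact force between scale and tealight_1 above 0.05 N or contact force between scale and tealight_2 above 0.05 N or contact force between scale and tealight_3 above 0.05 N)); the arm keeps its last pose, push and grip.
It fails at once if a bystander (matchbox, spool, eraser, washi roll, binder clip, wood star, glue stick) is pushed away by more than 30 mm (distance of any of matchbox, spool, eraser, washi_roll, binder_clip, wood_star, glue_stick from where it was at the start of the episode above 0.03 m).
It also fails if it takes over 66 s, if anything falls off the work surface, if the arm or the gripper's body presses on something with over 40 N, if the wrist force passes 120 N, or if a joint passes its speed limit or range.

ROBOT

A 6-joint arm with a two-finger parallel gripper is mounted at the origin on a cart in front of the work surface, level with it; the furniture and walls round the work are solid. World frame = base frame: x ahead of the robot, y to its left, z up, the work surface at z = 0. Lengths are in m, angles in rad, forces in N, time in s.
With the tool pointing down it reaches from about 0.325 to 0.9 m from the base axis. Payload 6.1 kg.
Tool frame: the origin (TCP) lies midway between the tips of the shut fingers; the grasp point (between the pads) lies 19 mm behind it; z points along the fingers, y is the line along which they close (so a half turn about z gives the same grasp; the last joint's range is limited). The gripper opens to 85 mm and grips with 20 to 120 N. Pads are 22 mm wide; open, the fingers measure 114 mm over their backs; the gripper's body (76 mm by 85 mm) begins 54 mm behind the grasp point. The pads swing forward as they close: fully open they stand 13 mm farther back than shut.
Start: joints at [-1.341, 0.22, 1.526, -0, 1.395, -0.126], TCP at [0.218, -0.586, 0.231] pointing down, gripper open.
Joint ranges: [-2.98, 2.98], [-0.91, 2.08], [0.09, 2.57], [-1.24, 4.39], [0.2, 2.65], [-2.68, 2.68]. Speed limits (rad/s): [2.57, 2.57, 3.01, 3.14, 3.14, 3.14].

INTERFACE

Orientations are given as [roll, pitch, yaw] about the fixed x, y, z axes, in that order (R = Rz(yaw) Ry(pitch) Rx(roll)).
In Python, from station import arm, kin, telemetry, camera, look_for, masks_of, landmark_of gives the robot as it stands. The module is installed in compiled form; this text tells all that it offers. Calls block until the motion is done:
- arm.move_to(position, orientation): joint-space move of the TCP to a pose.
- arm.move_linear(position, orientation=None, vel=0.15): straight line of the TCP; orientation=None keeps the orientation; vel is the mean speed in m/s.
- arm.move_j(angles): joint-space move.
- arm.gripper_to(opening, strength=None): finger opening in m; strength is the grip in N (None keeps the last); returns when the fingers have stopped.
- arm.dwell(seconds).
- kin.solve_ik(position, orientation): joint angles nearest the present ones, or None.
- telemetry.get_obs(): the state.
- camera(name): name is "scene" or "top" or "wrist"; returns a dict with "color" (400x640x3 uint8, blue, green, red), "intrinsics" (3x3 intrinsics, pixels), "xyz" and "attitude" of the camera in the world; the wrist camera has in their place "mount" (4x4, takes a point from camera to tool coordinates, whose origin is the TCP and whose axes are the flange's). Camera axes: x right, y up, looking along -z (the intrinsics and any distortion apply to the point x, -y, -z); pixel columns grow to the right and rows downward; lengths in m; the calibration is good to about 2 mm. A picture is of the moment at which its call begins: read the wrist's pose just before it. There is no depth.
A pose or a line that the arm cannot do raises arm.MotionError and nothing moves.
- arm.sign_off(): hands the job in, once; it reports no verdict.
Trained networks look in a picture, given as the dict that the camera call returned (one of the last four; its "shot" number tells which), for a name from the list of things; names that differ only in an ending like _2 or _b are one class to them, and where a whole thing is asked for, a point or a joint stands for the part that bears it (a point fixed in the world has none). Each returns a list of dicts, best first, with "conf" (0 to 1); they miss things now and then, are a little off and sometimes report something else, mostly with a low value. They report only what shows in the picture. A call takes as long as a camera call.
- look_for(picture, label): "box" ([left, top, right, bottom] in pixels, round what is visible of it).
- masks_of(picture, label): "region" (400x640 bool, what is visible of it) and "box" ([left, top, right, bottom] in pixels, round what is visible of it).
- landmark_of(picture, label): "centre" ([row, column] in pixels: a listed point, or the origin of a listed thing).
The state is a dict: "time": time; "q": joint angles; "joint_velocities": joint speeds; "tau": joint torques, N m; "eef_pos": TCP position; "ee_rot": TCP orientation; "ft_force": force on the tool from outside, world axes, zero at the start; "torque": the same for the moment, N m; "finger_gap": finger opening in m.
Only numpy, scipy, OpenCV 4.12 (cv2) and the standard library are available. Lean on these libraries where they do the work, as an engineer would, in place of code of your own. Each camera call takes 0.05 s, during which the arm holds its last target. There are 200 camera calls.

## Working session

There is one attempt and no reset: what is moved stays moved. The work goes in short steps, each a Python script; the robot and the scene stay as the last script left them, time stands still between calls to the robot, and variables do not carry over. Pictures are saved under pics/ and viewed, on a budget of 10 in all, crops included, one or two more only if the job needs it, and the job is handed in when it is done.

```bash
mkdir -p pics; cat > h.py <<'E'
import numpy as np, cv2
from scipy.spatial.transform import Rotation as R
from station import arm, kin, telemetry, camera, look_for, masks_of, landmark_of
def pose(c,obs=None):
    if 'mount' in c:
        T=np.eye(4);T[:3,:3]=R.from_euler('xyz',obs['ee_rot']).as_matrix();T[:3,3]=obs['eef_pos']
        M=T@np.array(c['mount']);return M[:3,:3],M[:3,3]
    a=np.array(c['attitude'],float)
    Rm=a if a.shape==(3,3) else R.from_euler('xyz',a).as_matrix()
    return Rm,np.array(c['xyz'])
def ray(c,rc,obs=None):
    K=np.array(c['intrinsics']);Rm,p=pose(c,obs)
    uv=np.array([[[rc[1],rc[0]]]],float)
    D=c.get('distortion');
    x,y=cv2.undistortPoints(uv,K,None if D is None else np.array(D,float))[0,0]
    return p,Rm@np.array([x,-y,-1])
def onz(c,rc,z,obs=None):
    p,d=ray(c,rc,obs);return p+d*(z-p[2])/d[2]
def proj(c,P,obs=None):
    K=np.array(c['intrinsics']);Rm,p=pose(c,obs);q=Rm.T@(np.array(P)-p)
    return K[1,1]*(-q[1])/(-q[2])+K[1,2],K[0,0]*q[0]/(-q[2])+K[0,2]
def tri(c1,a,c2,b):
    p,d=ray(c1,a);q,e=ray(c2,b)
    s=np.linalg.lstsq(np.stack([d,-e],1),q-p,rcond=None)[0]
    return (p+d*s[0]+q+e*s[1])/2, np.linalg.norm(p+d*s[0]-q-e*s[1])
E
python3 - <<'E'
from h import *
np.set_printoptions(precision=4,suppress=True)
cs={n:camera(n) for n in('top','scene')}
for n,c in cs.items():
    print(n,[k for k in c],c['xyz'],c['attitude'],np.array(c['intrinsics']).tolist(), {k:v for k,v in c.items() if 'dist' in k})
    cv2.imwrite(f'pics/{n}.png',c['color'])
zs=dict(scale=0,pan_floor=.098,tealight_1=0,bottle=0,mouth=.145,cap=.121,cap_top=.157,matchbox=0,spool=0,eraser=0,washi_roll=0,binder_clip=0,wood_star=0,glue_stick=0,pointer=.06,mark=.05)
for k,z in zs.items():
    r={n:landmark_of(c,k) for n,c in cs.items()}
    for n in cs:
        for d in r[n][:4]: print(k,n,np.round(d['centre']),round(d['conf'],2),onz(cs[n],d['centre'],z))
    if r['top'] and r['scene']: print('   tri',tri(cs['top'],r['top'][0]['centre'],cs['scene'],r['scene'][0]['centre']))
print(telemetry.get_obs())
E
```

```text
top ['color', 'intrinsics', 'xyz', 'attitude', 'shot'] [ 0.3693 -0.0148  1.5209] [ 0.0996  0.0026 -1.5904] [[476.78398025675887, 0.0, 319.0041440474635], [0.0, 476.78398025675887, 201.72001842400846], [0.0, 0.0, 1.0]] {}
scene ['color', 'intrinsics', 'xyz', 'attitude', 'shot'] [ 0.3215 -0.597   1.1276] [ 0.547   0.008  -0.3617] [[503.7831145155347, 0.0, 327.68537291692996], [0.0, 503.7831145155347, 199.7513745398629], [0.0, 0.0, 1.0]] {}
scale top [202. 405.] 0.83 [ 0.5167 -0.2884  0.    ]
scale scene [324. 369.] 0.83 [ 0.5276 -0.2947  0.    ]
   tri (array([ 0.5234, -0.2913, -0.0093]), np.float64(0.011814884396964579))
pan_floor top [196. 414.] 0.78 [ 0.522  -0.3004  0.098 ]
pan_floor scene [308. 371.] 0.62 [ 0.5263 -0.2918  0.098 ]
pan_floor scene [186. 266.] 0.26 [0.4104 0.084  0.098 ]
   tri (array([ 0.5213, -0.297 ,  0.1162]), np.float64(0.002658411355907921))
tealight_1 top [218. 342.] 0.66 [ 0.4689 -0.0875  0.    ]
tealight_1 top [217. 316.] 0.65 [ 0.4738 -0.0042  0.    ]
tealight_1 top [213. 287.] 0.61 [0.4862 0.088  0.    ]
tealight_1 scene [194. 301.] 0.65 [0.4951 0.0892 0.
[... 2766 characters left out ...]
er scene [335. 340.] 0.71 [ 0.4492 -0.3113  0.06  ]
pointer scene [226. 302.] 0.55 [ 0.4596 -0.0326  0.06  ]
   tri (array([ 0.4494, -0.3123,  0.0633]), np.float64(0.0010694911882695765))
mark scene [334. 343.] 0.6 [ 0.4567 -0.3085  0.05  ]
{'time': 1.7, 'q': array([-1.3411,  0.2204,  1.5265, -0.    ,  1.3947, -0.1261]), 'joint_velocities': array([ 0.001 ,  0.0002,  0.0009, -0.0012, -0.0008,  0.0027]), 'tau': array([  0.    , -49.6832, -38.9722,  -0.0002,   0.0009,  -0.    ]), 'eef_pos': array([ 0.2177, -0.5859,  0.2313]), 'ee_rot': array([3.1416, 0.    , 0.3558]), 'ft_force': array([ 0.3959, -0.1162,  0.0831]), 'torque': array([ 0.0132, -0.0098, -0.0002]), 'finger_gap': 0.08552842600212301}
```

```bash
python3 -c "
import cv2
a=cv2.imread('pics/scene.png');cv2.imwrite('pics/s2.png',cv2.resize(a[60:400,200:460],None,fx=1.7,fy=1.7,interpolation=2))
b=cv2.imread('pics/top.png')[130:290,170:450];cv2.imwrite('pics/t2.png',cv2.resize(b,None,fx=2.8,fy=2.8,interpolation=2))"
```

```text
(no output)
```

View pics/s2.png

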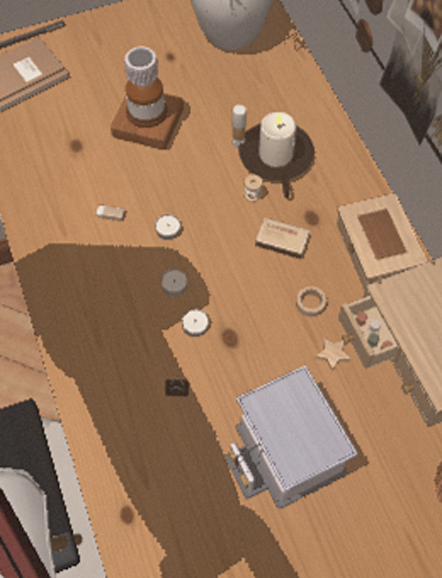

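View pics/t2.png

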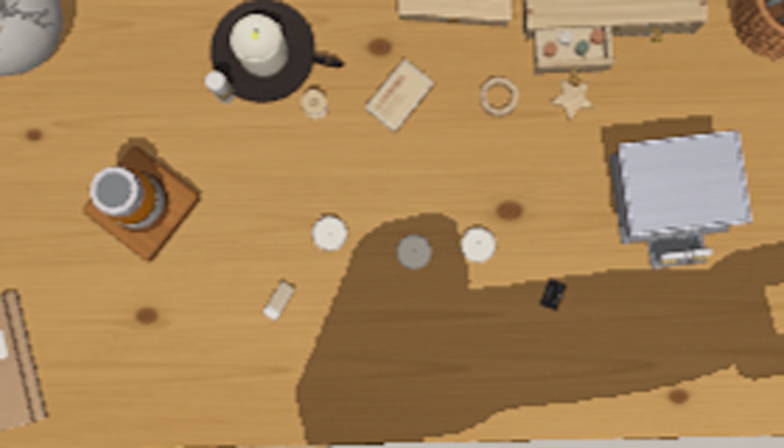

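```bash
python3 - <<'E'
from h import *
np.set_printoptions(precision=4,suppress=True)
arm.move_to([0.455,-0.0875,0.17],[np.pi,0,np.pi/2])
o=telemetry.get_obs();c=camera('wrist');print(o['time'],np.array(c['mount']),c['intrinsics'])
cv2.imwrite('pics/w1.png',c['color'])
for d in landmark_of(c,'tealight_1'): print(d['centre'],d['conf'],onz(c,d['centre'],0,o))
for d in masks_of(c,'tealight_1'):
    r,k=np.nonzero(d['region']);b=d['box'];print('m',d['conf'],r.mean(),k.mean(),onz(c,((b[1]+b[3])/2,(b[0]+b[2])/2),.019,o))
E
```

```text
3.7 [[ 0.      0.9533  0.3021  0.078 ]
 [ 1.     -0.0006  0.002   0.0009]
 [ 0.0021  0.3021 -0.9533 -0.1426]
 [ 0.      0.      0.      1.    ]] [[343.814    0.     321.4627]
 [  0.     343.814  196.244 ]
 [  0.       0.       1.    ]]
[164.4, 338.0] 0.96 [ 0.4709 -0.0785  0.    ]
[81.0, 335.0] 0.85 [ 0.4673 -0.0052  0.    ]
[247.6, 278.9] 0.37 [ 0.4128 -0.1634  0.    ]
m 0.79 166.35700451904455 339.5132343447385 [ 0.4718 -0.0765  0.019 ]
m 0.69 79.76249328318109 333.43041375604514 [ 0.4637 -0.0045  0.019 ]
```

View pics/w1.png

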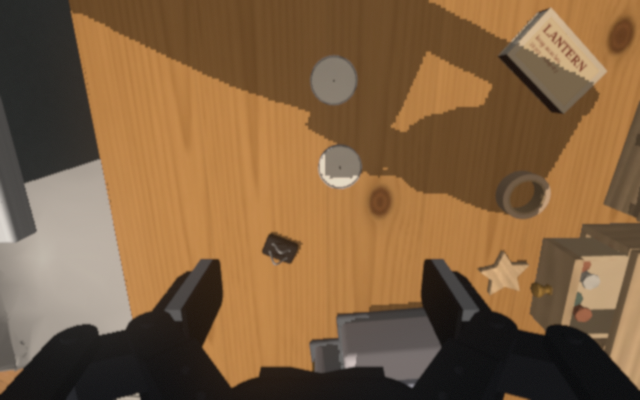

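```bash
python3 - <<'E'
from h import *
np.set_printoptions(precision=4,suppress=True)
arm.move_linear([0.471,-0.081,0.10],vel=.2)
arm.gripper_to(.06,40)
o=telemetry.get_obs();c=camera('wrist')
m=[]
for d in landmark_of(c,'tealight_1'): print(d['centre'],d['conf'],onz(c,d['centre'],0,o))
for d in masks_of(c,'tealight_1'):
    b=d['box'];p=onz(c,((b[1]+b[3])/2,(b[0]+b[2])/2),.017,o);m.append(p);print('m',d['conf'],b,p)
p=min(m,key=lambda p:np.hypot(p[0]-.471,p[1]+.081))
if np.hypot(p[0]-.471,p[1]+.081)<.015:
    arm.move_linear([p[0],p[1],.03],vel=.2)
    arm.move_linear([p[0],p[1],.004],vel=.1)
    arm.gripper_to(.03,30)
    print(telemetry.get_obs()['finger_gap'],telemetry.get_obs()['time'],telemetry.get_obs()['ft_force'])
    arm.move_linear([p[0],p[1],.19],vel=.3)
    o=telemetry.get_obs();print(o['finger_gap'])
    # look toward scale front from here
    arm.move_to([0.49,-0.27,0.22],[np.pi,0,np.pi/2+.12])
    o=telemetry.get_obs();c=camera('wrist');cv2.imwrite('pics/w2.png',c['color'])
    for k in('pan_floor','pointer','mark'):
        for d in landmark_of(c,k): print(k,d['centre'],d['conf'],onz(c,d['centre'],.098 if k=='pan_floor' else .05,o))
    for d in masks_of(c,'pan_floor'): 
        print('pan',d['box'],d['conf'],cv2.minAreaRect(np.argwhere(d['region']).astype(np.float32)))
    print(o['time'])
E
```

```text
[90.8, 312.5] 0.67 [ 0.4659 -0.0055  0.    ]
[194.3, 324.2] 0.59 [ 0.474  -0.0789  0.    ]
m 0.88 [281.2, 57.1, 340.7, 122.5] [ 0.4654 -0.0047  0.017 ]
m 0.65 [294.7, 170.5, 349.9, 225.0] [ 0.4726 -0.0761  0.017 ]
0.03711980060095476 6.1167 [-1.2269  0.1931  6.031 ]
0.037288222207137386
pan_floor [227.6, 365.3] 0.78 [ 0.5289 -0.2959  0.098 ]
pointer [206.3, 274.1] 0.85 [ 0.4477 -0.3038  0.05  ]
pointer [14.8, 504.7] 0.71 [ 0.6206 -0.1173  0.05  ]
pan [264.4, 151.7, 434.7, 296.4] 0.63 ((219.78103637695312, 346.3978271484375), (161.45973205566406, 152.57032775878906), 84.05313110351562)
7.6917
```

View pics/w2.png

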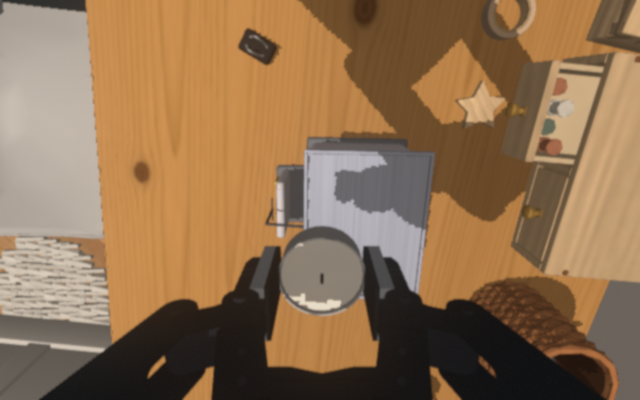

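```bash
python3 - <<'E'
from h import *
np.set_printoptions(precision=4,suppress=True)
o=telemetry.get_obs();c=camera('wrist')
P=[onz(c,p,.101,o)[:2] for p in((150,304),(153,434),(297,418))];print(P)
x=P[1]-P[0];print(np.linalg.norm(x),np.arctan2(x[1],x[0]))
y=P[1]-P[2];print(np.linalg.norm(y),np.arctan2(-y[0],y[1]))
u=x/np.linalg.norm(x);print('centre',(P[0]+P[1])/2-.065*np.array([-u[1],u[0]]))
g=cv2.resize(c['color'][150:250,230:330],None,fx=6,fy=6,interpolation=2);cv2.imwrite('pics/w3.png',g)
E
```

```text
[array([ 0.4734, -0.238 ]), array([ 0.5725, -0.2282]), array([ 0.5866, -0.355 ])]
0.09964486478590509 0.09900952186553003
0.1275908024071304 0.11036371775722861
centre [ 0.5294 -0.2978]
```

```bash
cat >> h.py <<'E'
SC=np.array([.5294,-.2978]);SY=.105
def pan(ly,z): return [SC[0]-ly*np.sin(SY),SC[1]+ly*np.cos(SY),z]
def front():
    # tilted look at the scale's face; returns obs, picture
    for tilt in(45,40,35,50,30):
        for yaw in(SY,0,-.2,-.4):
          for d in(.06,.04,.09):
            t=np.radians(tilt);Z=np.array([np.sin(t)*np.cos(yaw),np.sin(t)*np.sin(yaw),-np.cos(t)])
            Y=np.cross(Z,[0,0,1.]);Y/=np.linalg.norm(Y)
            for s in(1,-1):
                M=np.stack([np.cross(s*Y,Z),s*Y,Z],1)
                if M[2,0]>0: continue
                e=R.from_matrix(M).as_euler('xyz')
                p=np.array([.449-d*np.cos(yaw),-.306-d*np.sin(yaw),.15])
                q=kin.solve_ik(p,e)
                if q is not None:
                    try: arm.move_to(p,e)
                    except arm.MotionError as ex: print(ex);continue
                    o=telemetry.get_obs();print('view',tilt,yaw,d,o['q']);return o,camera('wrist')
E
python3 - <<'E'
from h import *
np.set_printoptions(precision=4,suppress=True)
e=[np.pi,0,np.pi/2+SY]
arm.move_linear(pan(.031,.16),e,vel=.25)
arm.move_linear(pan(.031,.106),vel=.12)
arm.gripper_to(.055)
arm.move_linear(pan(.031,.22),vel=.3)
o=telemetry.get_obs();print(o['time'])
r=front()
if r:
    o,c=r;print(telemetry.get_obs()['time'])
    cv2.imwrite('pics/w4.png',c['color'])
    for k in('pointer','mark'):
        for d in landmark_of(c,k): print(k,d['centre'],d['conf'])
E
```

```text
9.875
view 40 -0.4 0.06 [-1.0779 -0.5647  2.5178  0.6556  0.7228 -2.6464]
11.6167
pointer [158.8, 320.4] 0.79
mark [154.3, 321.6] 0.8
```

View pics/w4.png

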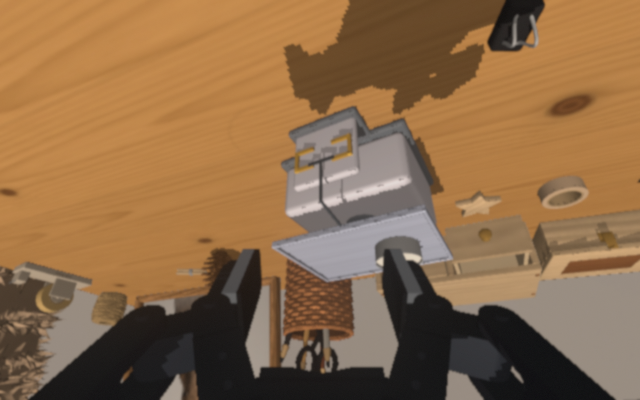

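```bash
python3 -c "
import cv2
a=cv2.imread('pics/w4.png')[100:220,270:390];cv2.imwrite('pics/w5.png',cv2.resize(cv2.rotate(a,cv2.ROTATE_180),None,fx=5,fy=5,interpolation=2))"
```

```text
(no output)
```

View pics/w5.png

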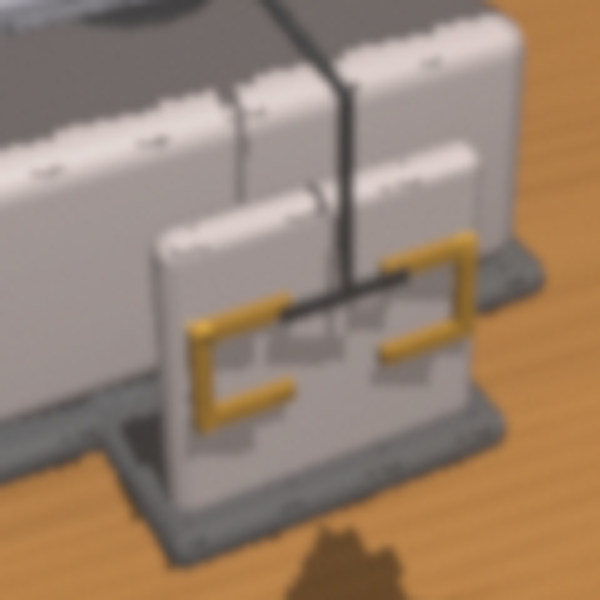

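```bash
python3 - <<'E'
from h import *
np.set_printoptions(precision=4,suppress=True)
e=[np.pi,0,np.pi/2+SY]
arm.move_to(pan(.031,.22),e)
g=np.array([.466,-.005]);E=[np.pi,0,np.pi/2]
arm.move_to([*g,.10],E)
arm.gripper_to(.06,40)
o=telemetry.get_obs();c=camera('wrist');m=[]
for d in masks_of(c,'tealight_1'):
    b=d['box'];p=onz(c,((b[1]+b[3])/2,(b[0]+b[2])/2),.017,o);m.append(p);print('m',d['conf'],b,p)
p=min(m,key=lambda p:np.hypot(*(p[:2]-g)));assert np.hypot(*(p[:2]-g))<.015
arm.move_linear([p[0],p[1],.03],vel=.2)
arm.move_linear([p[0],p[1],.004],vel=.1)
arm.gripper_to(.03,30)
arm.move_linear([p[0],p[1],.19],vel=.3)
o=telemetry.get_obs();print(o['finger_gap'],o['time']);assert o['finger_gap']>.034
arm.move_to(pan(-.031,.20),e)
c=camera('wrist');cv2.imwrite('pics/w6.png',c['color'])
arm.move_linear(pan(-.031,.098),vel=.12)
arm.gripper_to(.055)
arm.move_linear(pan(-.031,.22),vel=.3)
o=telemetry.get_obs();print(o['time'])
r=front()
if r:
    o,c=r;print(telemetry.get_obs()['time'])
    cv2.imwrite('pics/w7.png',c['color'])
    for k in('pointer','mark'):
        for d in landmark_of(c,k): print(k,d['centre'],d['conf'])
a=c['color'][100:260,270:450];cv2.imwrite('pics/w8.png',cv2.resize(cv2.rotate(a,cv2.ROTATE_180),None,fx=3.7,fy=3.7,interpolation=2))
E
```

```text
m 0.74 [324.0, 23.7, 384.8, 87.5] [0.4876 0.0905 0.017 ]
m 0.57 [292.2, 171.7, 344.3, 227.2] [ 0.4651 -0.0019  0.017 ]
0.03716869093082011 16.8667
20.0583
view 40 -0.4 0.06 [-1.078  -0.5646  2.5175  0.6556  0.7227 -2.6464]
21.7417
pointer [150.3, 323.4] 0.78
pointer [249.4, 328.3] 0.29
mark [153.6, 321.0] 0.97
```

View pics/w8.png

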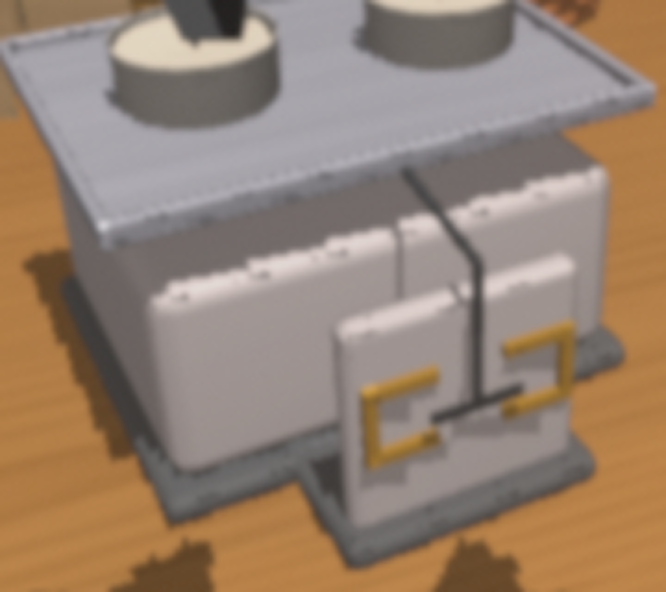

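```bash
python3 - <<'E'
from h import *
np.set_printoptions(precision=4,suppress=True)
arm.move_to(pan(.031,.22),[np.pi,0,np.pi/2+SY])
arm.move_to([.521,.290,.255],[np.pi,0,1.2])
arm.gripper_to(.08,100)
arm.dwell(.2)
o=telemetry.get_obs();c=camera('wrist');print(o['time'],o['eef_pos'],o['q'],o['ft_force'])
cv2.imwrite('pics/w9.png',c['color'])
for k,z in(('cap_top',.157),('cap',.121),('mouth',.145),('bottle',0)):
    for d in landmark_of(c,k): print(k,d['centre'],d['conf'],onz(c,d['centre'],z,o))
for d in masks_of(c,'cap'):
    b=d['box'];print(d['conf'],b,onz(c,((b[1]+b[3])/2,(b[0]+b[2])/2),.15,o))
E
```

```text
26.1167 [0.521 0.29  0.255] [0.3757 0.1375 1.5763 0.     1.4278 0.7465] [ 0.4274 -0.0365  0.3687]
cap_top [180.8, 321.4] 0.68 [0.526  0.3026 0.157 ]
cap [172.1, 320.3] 0.72 [0.5242 0.3009 0.121 ]
mouth [283.2, 281.2] 0.46 [0.4611 0.229  0.145 ]
bottle [145.7, 322.3] 0.59 [0.5266 0.3023 0.    ]
0.68 [287.3, 143.2, 355.3, 212.7] [0.526 0.303 0.15 ]
```

View pics/w9.png

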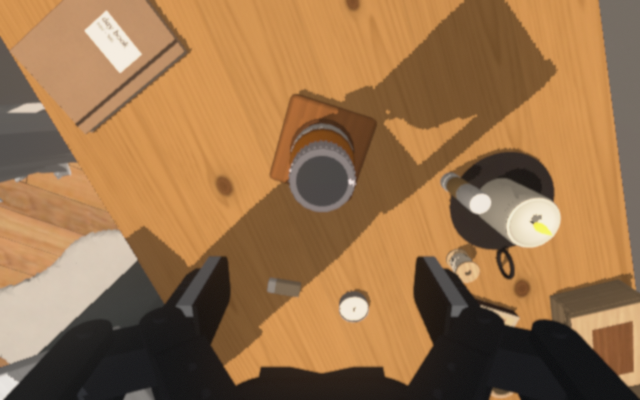

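```bash
python3 - <<'E'
from h import *
np.set_printoptions(precision=4,suppress=True)
def s(t):
    o=telemetry.get_obs();print(t,o['time'],o['eef_pos'],o['finger_gap'],o['ft_force'],o['torque']);return o
arm.move_linear([.526,.3025,.17],vel=.2)
arm.move_linear([.526,.3025,.121],vel=.1)
s('down')
arm.gripper_to(.04,60)
arm.dwell(.2);s('closed')
E
```

```text
down 27.6417 [0.5263 0.3026 0.1214] 0.0797648671065674 [0.2971 0.1063 0.0915] [-0.0466  0.0024 -0.0562]
closed 28.2417 [0.5265 0.3027 0.1217] 0.04705633656704529 [-0.2355 -0.3528  5.1491] [0.035  0.0835 0.0248]
```

```bash
python3 - <<'E'
from h import *
np.set_printoptions(precision=4,suppress=True)
def s(t):
    o=telemetry.get_obs();print(t,o['time'],o['eef_pos'],o['finger_gap'],o['ft_force'],o['torque']);return o
arm.gripper_to(.04,100)
for z in(.118,.115,.1140):
    arm.move_linear([.526,.3025,z],vel=.03);arm.dwell(.1);s('press')
E
```

```text
press 28.8083 [0.5266 0.3028 0.1189] 0.04627592274210554 [-0.3265  0.2075  6.9381] [-0.0211  0.1173 -0.0179]
press 29.1583 [0.5267 0.3028 0.1163] 0.046157934784619145 [-2.0574 -1.0342  9.3069] [-0.0677  0.2979  0.0462]
press 29.5083 [0.5267 0.3029 0.1155] 0.046559143836419854 [-2.5501 -0.8633  9.6836] [-0.1139  0.3949 -0.0042]
```

```bash
python3 - <<'E'
from h import *
np.set_printoptions(precision=4,suppress=True)
def s(t):
    o=telemetry.get_obs();print(t,o['time'],o['eef_pos'],o['ee_rot'][2],o['finger_gap'],o['ft_force'],o['torque']);return o
arm.move_linear([.526,.3025,.1137],vel=.03);s('press')
for a in np.linspace(0,1.22,9)[1:]:
    arm.move_linear([.526,.3025,.1137],[np.pi,0,1.2+a]);o=s('turn')
    if abs(o['torque'][2])>3: print('stop');break
arm.dwell(.2);s('end')
E
```

```text
press 29.7583 [0.5267 0.3028 0.1152] 1.2000482246977406 0.04613698605378198 [-2.7357 -0.6698 10.9462] [-0.1141  0.3824  0.042 ]
turn 30.0583 [0.5266 0.303  0.1152] 1.3531839089991518 0.046481030871027576 [-2.8183 -0.7218 10.2764] [0.0079 0.4708 0.0527]
turn 30.3583 [0.5264 0.3031 0.1151] 1.5056922720316472 0.046661289480231766 [-2.8172  0.271   9.7078] [-0.0005  0.4746  0.0167]
turn 30.6583 [0.5263 0.303  0.115 ] 1.6582286130971826 0.04653210755091532 [-2.7401  0.44   10.4399] [-0.0501  0.5444 -0.0065]
turn 30.9583 [0.526  0.303  0.1149] 1.810776234127519 0.04611884083136928 [-4.8232 -0.3889 10.8783] [-0.1449  0.6978  0.0571]
turn 31.2583 [0.5259 0.303  0.1149] 1.9633180981149585 0.04629648005316128 [-4.4982 -0.2248 10.2502] [-0.0769  0.7493  0.0885]
turn 31.5583 [0.5257 0.3029 0.1148] 2.115869422990555 0.04623684218850985 [-5.3454 -0.4486 10.1145] [-0.1727  0.8113  0.0971]
turn 31.8583 [0.5255 0.3028 0.1147] 2.268371698169876 0.046298680830101004 [-4.8283 -1.649  10.5551] [-0.2102  0.8484  0.0701]
turn 32.1583 [0.5254 0.3027 0.1146] 2.4208753180075897 0.04653962686579363 [-6.4892 -1.2562 11.0574] [-0.275   0.9294  0.0998]
end 32.3583 [0.5254 0.3027 0.1146] 2.420509445958767 0.04602836151698703 [-6.8324 -0.6642 11.3587] [-0.1921  0.9557  0.0529]
```

```bash
python3 - <<'E'
from h import *
np.set_printoptions(precision=4,suppress=True)
def s(t):
    o=telemetry.get_obs();print(t,o['time'],o['eef_pos'],o['finger_gap'],o['ft_force'],o['torque']);return o
for z in(.12,.126,.134):
    arm.move_linear([.526,.3025,z],vel=.04);o=s('lift')
    if o['ft_force'][2]<-15: print('STUCK');raise SystemExit
arm.move_linear([.526,.3025,.205],vel=.12);arm.dwell(.3);o=s('up')
c=camera('wrist');t=camera('scene')
for k in('cap','mouth','bottle'):
    print(k,[(np.round(d['centre']),round(d['conf'],2)) for d in landmark_of(t,k)][:2])
a=cv2.resize(c['color'],(480,300));b=cv2.resize(t['color'][60:260,200:400],(300,300),interpolation=2)
f=cv2.resize(t['color'][260:400,290:460],(364,300),interpolation=2)
top=np.hstack([a,b]);cv2.imwrite('pics/w10.png',np.vstack([top,np.hstack([f,np.zeros((300,780-364,3),np.uint8)])]))
E
```

```text
lift 32.6667 [0.5254 0.3027 0.1205] 0.04654228071413556 [-3.6993 -0.7578  8.2247] [-0.0955  0.658   0.0334]
lift 32.9667 [0.5254 0.3023 0.1254] 0.04615590773387544 [-1.6164  0.8956  0.582 ] [-0.0003  0.245   0.0254]
lift 33.3167 [0.5259 0.3025 0.1342] 0.04648271969371289 [-2.3278 -0.5179  1.0195] [ 0.0198  0.3984 -0.0298]
up 34.3583 [0.5256 0.3023 0.2041] 0.04639628421808582 [-0.1913  0.2055 -0.1222] [-0.0128  0.0373 -0.0255]
cap [(array([ 80., 282.]), 0.51)]
mouth [(array([ 93., 282.]), 0.92), (array([170., 348.]), 0.46)]
bottle [(array([131., 284.]), 0.88), (array([334., 339.]), 0.74)]
```

View pics/w10.png

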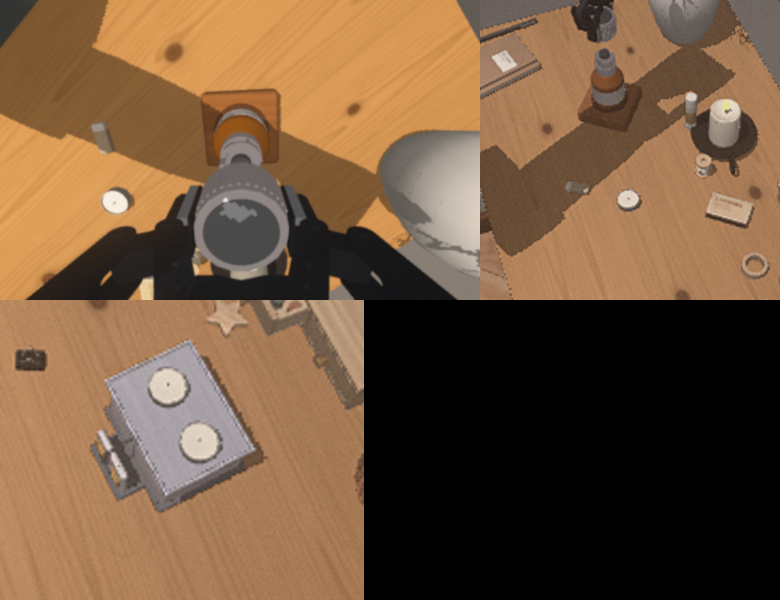

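```bash
python3 -c "
from h import *
o=telemetry.get_obs();print(o['time'],o['finger_gap'],abs(o['joint_velocities']).max());arm.sign_off()"
```

```text
34.6083 0.046510098228105326 0.0015725803614521983
the job is handed in; nothing more can be done
```

The wax is weighed and the bottle is open. I handed the job in at 34.6 s with the cap still gripped above the mouth; no verdict was reported.

- **Scale:** With one tealight the pointer stood right at the upper bars, about 5.8 mm above the marker's middle and close to the 6.5 mm limit, so I added a second. In the close-up after that it stood between the bars, about 3 mm below the middle. That is a single-view pixel estimate. The last scene picture shows both tealights still in the pan; I did not measure the pointer again after that close-up.
- **Cap:** I pressed it down with about 10–11 N, which is roughly 6 mm, judged by force and tool height. I turned it 70° anticlockwise with almost no resisting moment. It lifted off without sticking.
- **At hand-in:** The fingers were at a 46.5 mm gap on the cap, the arm was still and there was almost no outside force. The underside is about 58 mm above the mouth, from tool height. In the last pictures the cap looks upright, above the neck and clear of it.
- **Other things on the desk:** None looked displaced in the last picture, but I did not measure their positions.
- **Disagreement between cameras:** The top and wrist cameras differed by up to about 1 cm on the tealights and the cap. I used the wrist camera, and every grasp landed well centred.

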